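# Hook down the tile vise and hold its sprung jaw open at the index

### The arm

A 6-joint arm with a two-finger parallel gripper is mounted at the origin on a cart in front of the work surface, level with it; the furniture and walls round the work are solid. World frame = base frame: x ahead of the robot, y to its left, z up, the work surface at z = 0. Lengths are in m, angles in rad, forces in N, time in s.
With the tool pointing down it reaches from about 0.35 to 0.875 m from the base axis. Payload 4.2 kg.
Tool frame: the origin (TCP) lies on the centre line of the jaws, within the pads' length; the fingertips stand 19 mm ahead of it and the grasp point (between the pads) is the TCP; z points along the fingers, y is the line along which they close (so a half turn about z gives the same grasp; the last joint's range is limited). The gripper opens to 87 mm and grips with 3 to 60 N. Pads are 19 mm wide; open, the fingers measure 117 mm over their backs; the gripper's body (75 mm by 190 mm) begins 51 mm behind the grasp point.
Start: joints at [1.608, 0.385, 0.008, 0, -1.194, -0.259], TCP at [0.137, 0.61, 0.242] pointing down, gripper open.
Joint ranges: [-3.14, 3.14], [-1.21, 2.06], [-1.07, 1.41], [-3.16, 2.05], [-2.99, -0.16], [-3.1, 3.1]. Speed limits (rad/s): [2.79, 2.79, 3.14, 3.14, 3.14, 3.14].

### API

Orientations are given as a rotation vector (axis times angle).
In Python, from rig import ctrl gives the robot as it stands.
- The arm moves only by the tool drive_tool, never from a script. Its argument "commands" is a list of rows, each an object with "translation": the shift along the tool's x, y, z in units of 500 mm (1.0 is 500 mm), a list of three; "twist": the turn about the tool's z in units of 2 pi rad (1.0 is 2 pi rad). A call has 1 to 12 rows; each row is the pose to reach, as a shift and turn from the pose commanded when the call began, along the tool's axes at that moment, turning the shorter way round; what a row does not reach only later rows make up. A row lasts 1/8 s, in which the tool goes at most 62.5 mm and 10.7 degrees, less where a joint would pass 70% of its speed; a pose out of reach is approached as far as the arm can. A call with a number of a shift or a turn outside -1 to 1 is refused whole. A call with a gripper value outside its range is refused whole. "fingers" is the opening, from -1 (shut) to 1 (fully open), set as the call begins (left out, the last holds). The fingers move at their own pace and stop on an object; "force" is the grip in N (left out, the last holds). Time passes only in rows, so rows that repeat a pose let the fingers close. It gives the time, the measured TCP pose, the force, the opening and the grip force at its end, in the units of the state.
- ctrl.state(): the state, without advancing time (a new reading comes with each control period).
- ctrl.get_image(name): name is "scene" or "top" or "wrist"; returns (picture, depth): 420x560x3 uint8, red, green, blue; 420x560 float32, m along the optical axis (not along the pixel's ray), 0 where there is no reading.
- ctrl.camera_info(name): a dict with "camera_matrix" (3x3 intrinsics, pixels), "R" (3x3) and "t" (3): a world point X has camera coordinates R X + t; the wrist camera has in their place "mount" (4x4, takes a point from camera to tool coordinates, whose origin is the TCP and whose axes are the flange's). Camera axes: x right, y down, z forward; pixel columns grow to the right and rows downward; lengths in m; the calibration is good to about 2 mm. A picture is of the moment at which its call begins: read the wrist's pose just before it. camera_info takes no time and is no camera call.
- ctrl.finish_job(): hands the job in; it is judged then, once.
Trained networks look in the newest picture that a camera, given by its name, has taken for a name from the list of things; names that differ only in an ending like _2 or _b are one class to them, and where a whole thing is asked for, a point or a joint stands for the part that bears it (a point fixed in the world has none). Each returns a list of dicts, best first, with "conf" (0 to 1); they miss things now and then, are a little off and sometimes report something else, mostly with a low value. They report only what shows in the picture. A call takes as long as a camera call.
- ctrl.spot_in(name, camera): "xyz" ([x, y, z] in m, in the coordinates of the camera as it stood for that picture, good to about 4 mm: the middle of the surface that is visible of it).
- ctrl.regions_of(name, camera): "region" (420x560 bool, what is visible of it).
- ctrl.pinpoint(name, camera): "xyz" ([x, y, z] in m, in the coordinates of the camera as it stood for that picture, good to about 4 mm: a listed point, or the origin of a listed thing).
The state is a dict: "clock": time; "joint_pos": joint angles; "dq": joint speeds; "joint_efforts": joint torques, N m; "tcp_pos": TCP position; "ee_rot": TCP orientation; "force": force on the tool from outside, world axes, zero at the start; "moment": the same for the moment, N m; "grip_width": finger opening in m; "grip_force": force on a finger pad.
Only numpy, scipy, OpenCV 4.12 (cv2) and the standard library are available. Lean on these libraries where they do the work, as an engineer would, in place of code of your own. Each camera call takes 0.05 s, during which the arm holds its last target. There are 200 camera calls.

### The job

Get the tile vise ready for the painter, who will lay a test tile in it: first swing the brass hook down until it rests fully over its stud, so that the vise cannot slide out of its dock; then pull the sprung jaw out by its black bar until the brass pointer is level with the white line of the red index, and keep holding it there. Finish while still gripping the bar at the mark. Leave the red index where it is set, and do not shift the white tile, the red-lidded pot or the glass.

Things in the scene. Friction and masses are not known exactly. Their poses are not given: they have to be found in the camera images.
- dock: Brown board 200 x 142 x 16 mm screwed to the table, two dark rails along it. Origin: on the table top, under the middle of the vise. x runs along the vise to the far jaw (away from the pull bar), y to the side with the hook, z up. It never moves, but its place and yaw differ from run to run. The vise on it reaches 76 mm above the table
- vise (a joint): How far (m) the whole vise (green bed 170 x 96 mm with the jaws) has slid out of the dock towards the pull bar (dock -x). 0 = home, as it starts; most 0.06. Slides at only 3 N, less than the jaw's spring, so unhooked it comes out before its jaw opens. With the hook closed it still gives 2 to 3 mm until the claw bears on the stud
- hook (a joint): Angle (rad) of the brass hook. 0 = closed: arm level, resting on the stud with the claw in front of it; grows as it is lifted, 1.57 = upright, most 1.9. Starts raised 0.6 to 1.3. Its hinge is stiff enough (0.035 N m) to stay at any angle, so it must be pushed all the way down; a light push is enough
- hook_hinge (a point): Pivot of the hook, 56 mm above the table, 50 mm along dock x and 66.5 mm along dock y. The hook turns about dock y; closed, its arm points along dock -x. The brass bracket round the pivot is 16 mm wide and reaches 63 mm above the table
- hook_pad (a point): Middle of the outer face of the red thumb pad (20 x 12 mm, on a 26 x 16 mm brass end, together 8 mm thick) at the hook's free end; closed, it is 94 mm from the pivot along dock -x and 12.5 mm above it (68.5 mm above the table). Push here to swing the hook down. Sideways the jaws (75 mm high) keep 29 mm away from it, the stud's block 22 mm
- jaw (a joint): How far (m) the sprung near jaw is pulled out towards the pull bar (along dock -x), from 0 (closed, as it starts) to 0.05. Spring: 7 N at 0, growing 160 N per m (12 N at 0.03), plus 0.5 N of friction; it draws the jaw shut when let go
- pull_bar: Black round bar, 13 mm thick, along dock y between the ends of the jaw's two pull rods. Origin: its middle, 56 mm above the table; jaw closed: 143 mm from the dock's origin along dock -x. 44 mm of it are free between the rods (10 mm thick, 28 mm to either side). Behind it 46 mm are free to the front plate's bushings, jaw closed; below and in front all is free
- pointer_tip (a point): Tip of the brass pointer (3 mm wide) on the side of the near jaw away from the hook, over the ticked scale, 63 mm above the table. Moves with the jaw
- index_mark (a point): White line on the red index that is clamped on the scale, at the height of the pointer. The jaw stands at the mark when pointer_tip and index_mark have the same dock x
- index (a joint): Setting of the red index (m): the jaw is at the mark when joint jaw has this value, 0.021 to 0.045. Clamped tight; stays as set
- tile: Loose white tile 60 x 60 x 7 mm lying on the table; origin at the middle of its underside. To be left alone
- red_pot: Loose brown pot with a red knob lid, 66 mm across, 103 mm tall; origin at the middle of its underside. To be left alone
- glass: Loose small blue-rimmed glass, 62 mm across, 72 mm tall; origin at the middle of its underside. To be left alone

How it is judged:
By the outcome, as a careful person would: the job done as asked, in the order asked, and still so for the second after the job is handed in, while the arm keeps its last pose, push and grip.
It also fails if it takes over 51 s, if anything falls off the work surface, if the arm or the gripper's body presses on something with over 40 N, if the wrist force passes 120 N, or if a joint passes its speed limit or range.

## Working session

There is one attempt and no reset: what is moved stays moved. The work goes in short steps, Python scripts to look and compute and a tool call to move; the robot and the scene stay as the last step left them, time stands still between calls to the robot, and variables do not carry over. Pictures are saved under pics/ and viewed, at most 10 in all, crops included, and the job is handed in when it is done.

Besides the shell and the picture viewer there is one more tool, called by a JSON object that holds its "name" and its "arguments", one argument or row to a line. drive_tool: Moves the arm, as the interface text tells. Its arguments: {"type":"object","properties":{"commands":{"type":"array"},"fingers":{"type":"number"},"force":{"type":"number"}},"required":["commands"]}

```bash
mkdir -p pics
cat > h.py <<'E'
import numpy as np, cv2
from rig import ctrl
from scipy.spatial.transform import Rotation as Ro
def w(cam,p):
    i=ctrl.camera_info(cam); p=np.array(p)
    if cam=='wrist':
        s=ctrl.state(); M=np.array(i['mount']); q=M[:3,:3]@p+M[:3,3]
        return Ro.from_rotvec(s['ee_rot']).as_matrix()@q+np.array(s['tcp_pos'])
    return np.array(i['R']).T@(p-np.array(i['t']))
E
python3 - <<'E'
from h import *
np.set_printoptions(precision=4,suppress=True)
s=ctrl.state();print(s['clock'],s['tcp_pos'],s['ee_rot'],s['grip_width'])
print(Ro.from_rotvec(s['ee_rot']).as_matrix())
print(ctrl.camera_info('wrist')['mount'])
for c in ['scene','top']:
    im,d=ctrl.get_image(c); cv2.imwrite(f'pics/{c}0.png',im[:,:,::-1])
    for n in ['dock','hook_hinge','hook_pad','pull_bar','pointer_tip','index_mark','tile','red_pot','glass']:
        r=ctrl.pinpoint(n,c)
        print(c,n,[(w(c,q['xyz']),round(q['conf'],2)) for q in r[:2]])
E
```

```text
0.0 [0.1373 0.6091 0.2405] [ 3.1201 -0.3476 -0.0003] 0.08703098729974958
[[ 0.9755 -0.2201 -0.0004]
 [-0.2201 -0.9755 -0.0021]
 [ 0.0001  0.0022 -1.    ]]
[[-0.0004 -0.9644 -0.2644  0.0726]
 [ 1.     -0.0004  0.0001  0.0008]
 [-0.0002 -0.2644  0.9644 -0.1442]
 [ 0.      0.      0.      1.    ]]
scene dock [(array([ 0.5695, -0.0561,  0.0041]), 0.81), (array([ 0.5235, -0.0261,  0.0631]), 0.25)]
scene hook_hinge [(array([ 0.6433, -0.0999,  0.0543]), 0.87)]
scene hook_pad [(array([ 0.6452, -0.102 ,  0.0546]), 0.34)]
scene pull_bar [(array([0.5462, 0.0777, 0.0549]), 0.69)]
scene pointer_tip [(array([ 0.5284, -0.0675,  0.0626]), 0.57)]
scene index_mark [(array([ 0.5209, -0.0249,  0.0615]), 0.48)]
scene tile [(array([ 0.406 ,  0.2281, -0.0014]), 0.5)]
scene red_pot [(array([ 0.4477,  0.0894, -0.0029]), 0.94)]
scene glass [(array([0.37  , 0.1596, 0.0009]), 0.72)]
top dock [(array([ 0.5718, -0.0565, -0.0006]), 0.66)]
top hook_hinge []
top hook_pad [(array([ 0.6391, -0.038 ,  0.129 ]), 0.58), (array([0.4508, 0.0918, 0.0007]), 0.5)]
top pull_bar [(array([0.5538, 0.0824, 0.0609]), 0.46)]
top pointer_tip [(array([ 0.5301, -0.0638,  0.0621]), 0.76), (array([0.5527, 0.0814, 0.0614]), 0.72)]
top index_mark [(array([ 0.5252, -0.0203,  0.0637]), 0.61), (array([ 0.4089,  0.2287, -0.0009]), 0.51)]
top tile [(array([ 0.4108,  0.2273, -0.003 ]), 0.87), (array([ 0.6384, -0.0394,  0.1294]), 0.19)]
top red_pot [(array([ 0.4492,  0.0927, -0.0025]), 0.96), (array([0.5513, 0.0796, 0.0594]), 0.2)]
top glass [(array([ 0.4544,  0.0937, -0.002 ]), 0.72)]
```

View pics/scene0.png

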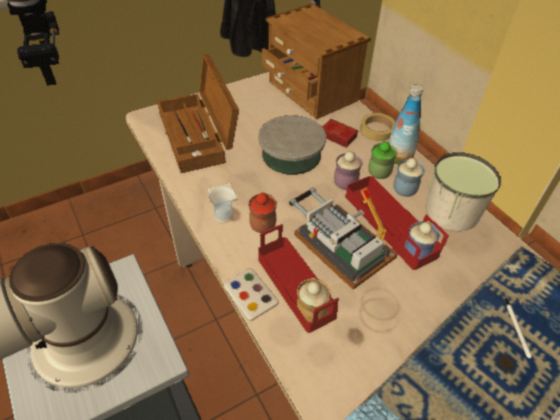

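View pics/top0.png

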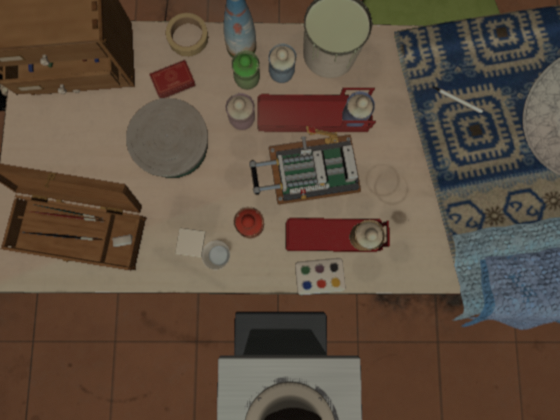

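The scene view shows the vise at about (345,235), the hook raised at (372,210), and the bar near (300,198). The top view shows the dock at (320,168), the bar at (255,177) and the pointer/index on the side nearer the robot. The network points agree with the dock geometry: dock -x is roughly world +y, and the hook angle is about 0.73. Next I check clearances and the wrist camera's field of view.

Run:
```python
from h import *
np.set_printoptions(precision=1,suppress=True,linewidth=200)
print(ctrl.camera_info('wrist')['camera_matrix'],ctrl.camera_info('top')['camera_matrix'])
H=np.full((60,60),-1.)
for c in ['top','scene']:
    im,d=ctrl.get_image(c); i=ctrl.camera_info(c);K=np.array(i['camera_matrix'])
    v,u=np.mgrid[:420,:560]; P=np.stack([(u-K[0,2])*d/K[0,0],(v-K[1,2])*d/K[1,1],d],-1)[d>0]
    P=(P-np.array(i['t']))@np.array(i['R'])
    ix=((P[:,0]-.1)/.03).astype(int); iy=((P[:,1]+.3)/.03).astype(int)
    m=(ix>=0)&(ix<30)&(iy>=0)&(iy<33)&(P[:,2]<.6)&(P[:,0]>.1)&(P[:,1]>-.3)
    np.maximum.at(H,(ix[m],iy[m]),P[m,2]*1000)
print('cols y',[round(-.285+.03*k,2) for k in range(33)])
for k in range(28): print(round(.115+.03*k,2),H[k,:33].astype(int))
```

```text
[[291.2   0.  277.7]
 [  0.  291.2 206.8]
 [  0.    0.    1. ]] [[391.1   0.  275.7]
 [  0.  391.1 204.9]
 [  0.    0.    1. ]]
cols y [-0.28, -0.26, -0.22, -0.19, -0.16, -0.13, -0.1, -0.07, -0.04, -0.01, 0.02, 0.04, 0.08, 0.11, 0.14, 0.16, 0.2, 0.23, 0.26, 0.28, 0.32, 0.35, 0.37, 0.4, 0.43, 0.47, 0.5, 0.52, 0.55, 0.58, 0.61, 0.65, 0.68]
0.12 [ -1  -1  -1  -1   3   3   3   4   4  10  10   4   5   4   5   5  -1  -1  -1  -1  -1  -1  -1  -1  -1  -1  -1 336 421 422 409 318  -1]
0.15 [ -1  -1  -1  -1   2   5   5   3   6   5   4   4   5   5   5   4  -1  -1  -1  -1  -1  -1  -1  -1  -1  -1 335 336 419 418 373 287 285]
0.17 [ -1  -1  -1  -1  -1  -1  -1  -1  -1  -1  -1  -1  -1  -1  -1  -1  -1  -1  -1  -1  -1  -1  -1  -1  -1  -1  -1  -1 314 404 399 361 336]
0.21 [ -1  -1  -1  -1  -1  -1  -1  -1  -1  -1  -1  -1  -1  -1  -1  -1  -1  -1  -1  -1  -1  -1  -1  -1  -1  -1  -1  -1  -1  -1  -1  -1 324]
0.23 [-1 -1 -1 -1 -1 -1 -1 -1 -1 -1 -1 -1 -1 -1 -1 -1 -1 -1 -1 -1 -1 -1 -1 -1 -1 -1 -1 -1 -1 -1 -1 -1 -1]
0.27 [-1 -1 -1 -1 -1 -1 -1 -1 -1 -1 -1 -1 -1 -1 -1 -1 -1 -1 -1 -1 -1 -1 -1 -1 -1 -1 -1 -1 -1 -1 -1
[... 2198 characters left out ...]
20   4]
0.8 [ 14   5   4   4   5 134 136 136 132  77 104  99  78 105  76   4   4  29  31  30  30  30 225 223 224 223 223 223 223 221 223 221  -1]
0.83 [ 13   4   5   3 135 136 123 123 133 129 106 101  77 100  79   5   4   5  30  29  28   5 226 225 223 223 223 222 223 222 224 221  -1]
0.86 [ 14   5   5   4 134 124 123 123 134 136  80  76 118 233 231 129   5  28  28  28   5   5 224 224 222 222 222 224 222 221 222 223  -1]
0.9 [ 16   6   4   5 135 124 123 122 134 134   4   5 126 232 233 133  27  28  27  28  27   7 224 222 221 221 222 221 221 222 223 224  -1]
0.92 [ 17  11   5   4 134 133 122 133 134 132   4   5   6  91  -1   4  28  28   5  28  28   4 222 223 220 222 221 221 221 222 221 231 223]
```

{"name": "drive_tool", "arguments": {
  "commands": [
    {"translation": [0.1,0.1,0],"twist": 0.03},
    {"translation": [0.2,0.19,0],"twist": 0.06},
    {"translation": [0.29,0.27,0],"twist": 0.09},
    {"translation": [0.38,0.36,0],"twist": 0.12},
    {"translation": [0.47,0.45,0],"twist": 0.15},
    {"translation": [0.56,0.54,0],"twist": 0.18},
    {"translation": [0.65,0.62,0],"twist": 0.21},
    {"translation": [0.74,0.7,0],"twist": 0.24},
    {"translation": [0.82,0.78,0],"twist": 0.27},
    {"translation": [0.9,0.86,0],"twist": 0.3},
    {"translation": [0.97,0.93,0],"twist": 0.33},
    {"translation": [1.0,0.96,0],"twist": 0.36}
  ],
  "fingers": -1
}}

```text
clock: 2.6
tcp_pos: [0.5206, 0.0291, 0.2415]
ee_rot: [1.019, -2.972, 0.0]
force: [-0.3, 0.7, -0.8]
grip_width: 0.0009
grip_force: 0.0
```

{"name": "drive_tool", "arguments": {
  "commands": [
    {"translation": [0,-0.03,0.04],"twist": 0.028},
    {"translation": [0,-0.07,0.08],"twist": 0.056},
    {"translation": [0,-0.07,0.08],"twist": 0.081},
    {"translation": [0,-0.07,0.08],"twist": 0.081}
  ]
}}

```text
clock: 3.1
tcp_pos: [0.5415, 0.0038, 0.2014]
ee_rot: [0.255, -3.131, 0.0]
force: [-0.1, 0.0, -0.1]
grip_width: 0.0006
grip_force: 0.0
```

Run:
```python
from h import *
np.set_printoptions(precision=4,suppress=True)
s=ctrl.state();print(s['clock'],s['tcp_pos'],s['ee_rot'],s['joint_pos'])
im,d=ctrl.get_image('wrist'); cv2.imwrite('pics/w0.png',im[:,:,::-1]); np.save('d0.npy',d)
for n in ['dock','hook_hinge','hook_pad','pull_bar','pointer_tip','index_mark']:
    r=ctrl.pinpoint(n,'wrist')
    print(n,[(w('wrist',q['xyz']),round(q['conf'],2)) for q in r[:2]])
```

```text
3.1 [0.5415 0.0038 0.2014] [ 0.2547 -3.131   0.0003] [ 0.3066  0.2772 -0.258   0.0002 -1.036  -1.7151]
dock [(array([ 0.5765, -0.0605, -0.0009]), 0.77)]
hook_hinge []
hook_pad [(array([ 0.4049,  0.2264, -0.0005]), 0.31)]
pull_bar [(array([0.5479, 0.0808, 0.059 ]), 0.96)]
pointer_tip [(array([ 0.5318, -0.0684,  0.0657]), 0.73), (array([ 0.5746, -0.0582, -0.0034]), 0.32)]
index_mark [(array([ 0.5232, -0.0297,  0.0616]), 0.78)]
```

View pics/w0.png

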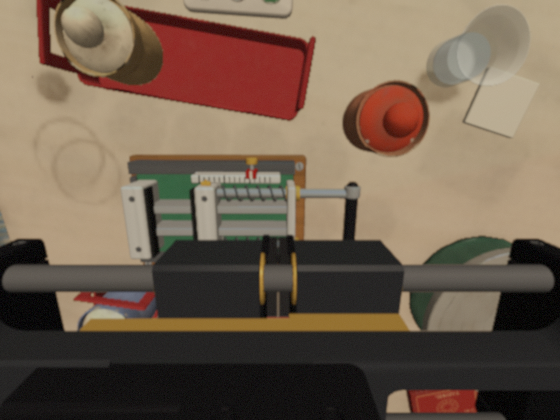

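The wrist view shows the vise aligned with the image axes, so the tool yaw matches the dock. The scale is at (200–290,178), the red index near (252,172), the pointer near (205,184) and the bar at (350,215); the gripper hides the hook. I'll zoom in on the scale.

Run:
```python
from h import *
im=cv2.imread('pics/w0.png'); cv2.imwrite('pics/w0c.png',cv2.resize(im[150:240,190:310],None,fx=6.5,fy=6.5,interpolation=cv2.INTER_CUBIC))
np.set_printoptions(precision=4,suppress=True)
d=np.load('d0.npy'); K=np.array(ctrl.camera_info('wrist')['camera_matrix'])
for u,v in [(252,175),(205,184),(350,200),(350,215),(350,230),(210,200),(292,200),(130,157),(305,157),(140,165)]:
    z=d[v,u]; print(u,v,w('wrist',[(u-K[0,2])*z/K[0,0],(v-K[1,2])*z/K[1,1],z]))
```

```text
252 175 [ 0.5189 -0.0258  0.0642]
205 184 [ 0.5352 -0.0701  0.0644]
350 200 [0.528  0.0741 0.0647]
350 215 [0.5436 0.078  0.0633]
350 230 [0.5589 0.0812 0.0648]
210 200 [ 0.548  -0.0619  0.0732]
292 200 [0.5345 0.016  0.0764]
130 157 [ 0.5292 -0.1667  0.0163]
305 157 [0.4976 0.0272 0.0162]
140 165 [ 0.5314 -0.1442  0.0411]
```

View pics/w0c.png

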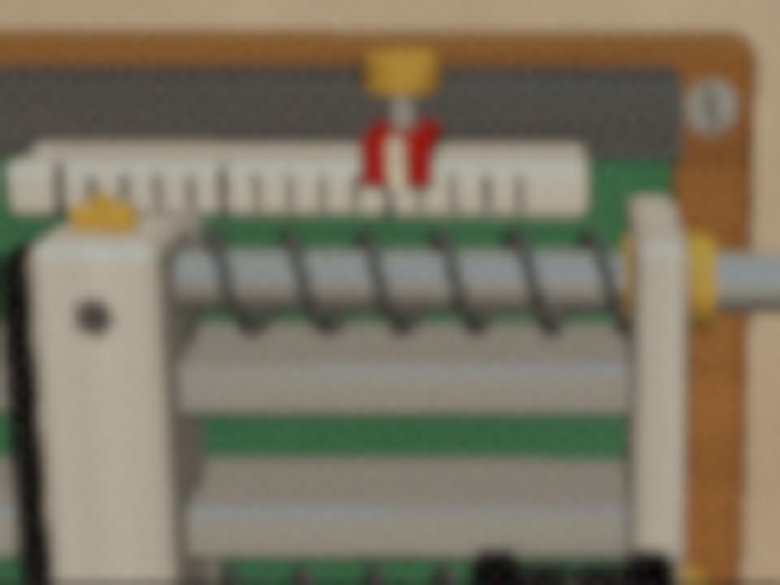

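Measured in (s along dock -x, t along dock y) coordinates, the bar and dock heights and the spacings agree with the spec. The hook push comes next: above the pad, then down along its arc.

{"name": "drive_tool", "arguments": {
  "commands": [
    {"translation": [-0.08,-0.05,0.0]},
    {"translation": [-0.174,-0.112,0.0]},
    {"translation": [-0.174,-0.112,0.03]},
    {"translation": [-0.174,-0.112,0.063]},
    {"translation": [-0.174,-0.112,0.063]}
  ]
}}

```text
invalid input
```

Run:
```python
from h import *
np.set_printoptions(precision=4,suppress=True)
for c in ['wrist','scene','top']:
    im,d=ctrl.get_image(c); cv2.imwrite(f'pics/{c}1.png',im[:,:,::-1])
    for n in ['hook_pad','hook_hinge']:
        for f in (ctrl.pinpoint,ctrl.spot_in):
            print(c,n,[(w(c,q['xyz']),round(q['conf'],2)) for q in f(n,c)[:2]])
print(ctrl.state()['tcp_pos'])
im=cv2.imread('pics/scene1.png'); cv2.imwrite('pics/s1c.png',cv2.resize(im[150:290,270:460],None,fx=4,fy=4,interpolation=cv2.INTER_CUBIC))
```

```text
wrist hook_pad []
wrist hook_pad [(array([0.3721, 0.1667, 0.0488]), 0.19)]
wrist hook_hinge []
wrist hook_hinge []
scene hook_pad [(array([ 0.6383, -0.038 ,  0.1289]), 0.72)]
scene hook_pad [(array([ 0.6367, -0.0572,  0.107 ]), 0.51)]
scene hook_hinge [(array([ 0.6431, -0.1007,  0.056 ]), 0.82)]
scene hook_hinge [(array([ 0.5534, -0.0787,  0.0494]), 0.89)]
top hook_pad []
top hook_pad []
top hook_hinge [(array([ 0.4536,  0.0906, -0.0048]), 0.34)]
top hook_hinge [(array([ 0.5371, -0.0511,  0.0415]), 0.58)]
[0.5414 0.004  0.2016]
```

View pics/s1c.png

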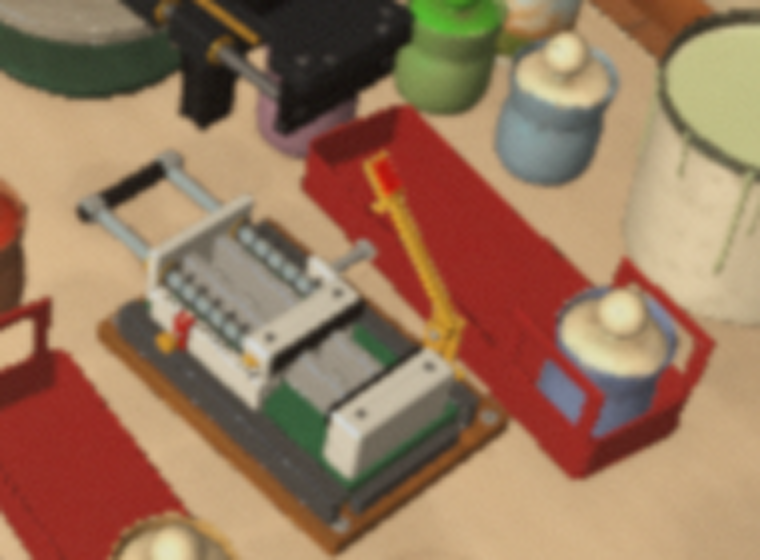

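The move was refused, probably because the rows had no twist. The crop confirms the hook is still raised, with its pad at crop (385,178), and scene and top agree on its position at z ≈ 0.129.

{"name": "drive_tool", "arguments": {
  "commands": [
    {"translation": [-0.08,-0.05,0.0],"twist": 0},
    {"translation": [-0.174,-0.112,0.0],"twist": 0},
    {"translation": [-0.174,-0.112,0.03],"twist": 0},
    {"translation": [-0.174,-0.112,0.063],"twist": 0},
    {"translation": [-0.174,-0.112,0.063],"twist": 0}
  ]
}}

```text
clock: 4.82
tcp_pos: [0.6341, -0.0371, 0.168]
ee_rot: [0.253, -3.127, 0.0]
force: [-0.4, 0.1, 0.8]
grip_width: 0.0003
grip_force: 0.0
```

{"name": "drive_tool", "arguments": {
  "commands": [
    {"translation": [0,0,0.03],"twist": 0},
    {"translation": [0,0.004,0.054],"twist": 0},
    {"translation": [0,0.023,0.075],"twist": 0},
    {"translation": [0,0.039,0.099],"twist": 0},
    {"translation": [0,0.051,0.125],"twist": 0}
  ]
}}

```text
clock: 5.45
tcp_pos: [0.6321, -0.011, 0.1078]
ee_rot: [-0.255, 3.129, 0.0]
force: [-0.1, 0.8, -0.1]
grip_width: 0.0004
grip_force: 0.1
```

{"name": "drive_tool", "arguments": {
  "commands": [
    {"translation": [0,0.005,0.015],"twist": 0},
    {"translation": [0,0.006,0.03],"twist": 0},
    {"translation": [0,0.006,0.038],"twist": 0},
    {"translation": [0,0.006,0.042],"twist": 0},
    {"translation": [0,0.006,0.042],"twist": 0}
  ]
}}

```text
clock: 6.08
tcp_pos: [0.6315, -0.0097, 0.0877]
ee_rot: [0.252, -3.131, 0.001]
force: [-2.3, 0.0, 5.0]
grip_width: 0.0002
grip_force: 2.6
```

Run:
```python
from h import *
np.set_printoptions(precision=4,suppress=True)
s=ctrl.state();print(s['tcp_pos'],s['force'],s['moment'])
for c in ['scene']:
    im,d=ctrl.get_image(c); cv2.imwrite(f'pics/{c}2.png',im[:,:,::-1])
    for n in ['hook_pad','hook_hinge']:
        print(c,n,[(w(c,q['xyz']),round(q['conf'],2)) for q in ctrl.pinpoint(n,c)[:2]])
im=cv2.imread('pics/scene2.png'); cv2.imwrite('pics/s2c.png',cv2.resize(im[150:290,270:460],None,fx=4,fy=4,interpolation=cv2.INTER_CUBIC))
```

```text
[ 0.6315 -0.0097  0.0877] [-2.2829  0.0028  4.9739] [ 0.1913  0.6299 -0.0258]
scene hook_pad [(array([0.631 , 0.0019, 0.0693]), 0.68)]
scene hook_hinge [(array([ 0.6446, -0.1021,  0.0567]), 0.75)]
```

View pics/s2c.png

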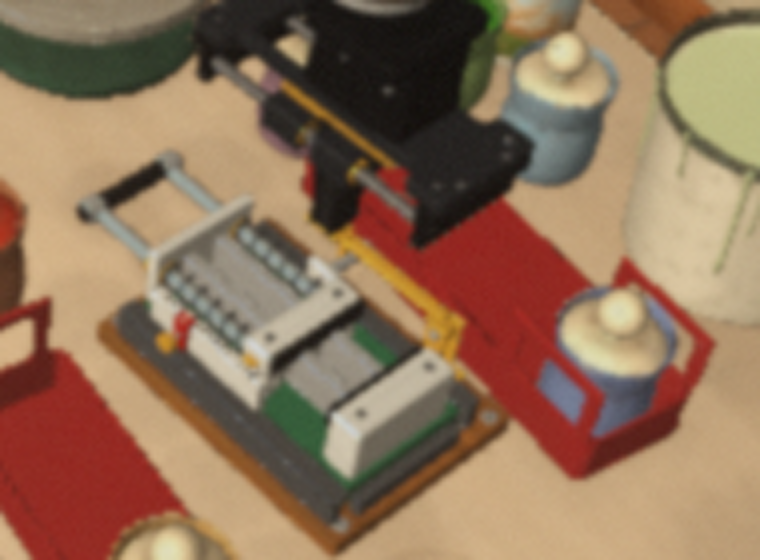

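{"name": "drive_tool", "arguments": {
  "commands": [
    {"translation": [0,0,0.005],"twist": 0},
    {"translation": [0,0,0.005],"twist": 0}
  ]
}}

```text
clock: 6.48
tcp_pos: [0.6317, -0.0096, 0.0871]
ee_rot: [-0.253, 3.131, -0.001]
force: [-5.6, 1.0, 13.5]
grip_width: 0.0004
grip_force: 6.6
```

{"name": "drive_tool", "arguments": {
  "commands": [
    {"translation": [0,0,-0.05],"twist": 0},
    {"translation": [0,0,-0.12],"twist": 0},
    {"translation": [0.06,0.04,-0.12],"twist": 0},
    {"translation": [0.12,0.08,-0.12],"twist": 0},
    {"translation": [0.174,0.123,-0.1],"twist": 0},
    {"translation": [0.174,0.123,-0.07],"twist": 0},
    {"translation": [0.174,0.123,-0.07],"twist": 0}
  ]
}}

```text
clock: 7.35
tcp_pos: [0.5359, 0.0372, 0.1182]
ee_rot: [0.252, -3.13, 0.001]
force: [0.0, -0.7, 0.4]
grip_width: 0.0003
grip_force: 0.0
```

Run:
```python
from h import *
np.set_printoptions(precision=4,suppress=True)
s=ctrl.state();print(s['tcp_pos'],s['force'])
def st(p): return np.array([p@[-.1616,.9869,0],p@[.9869,.1616,0],p[2]])
im,d=ctrl.get_image('wrist'); cv2.imwrite('pics/w3.png',im[:,:,::-1]); np.save('d3.npy',d)
for n in ['pointer_tip','index_mark','pull_bar']:
    print(n,[(st(w('wrist',q['xyz'])),round(q['conf'],2)) for q in ctrl.pinpoint(n,'wrist')[:2]])
im,d=ctrl.get_image('scene')
print([(st(w('scene',q['xyz'])),q['conf']) for q in ctrl.pinpoint('hook_pad','scene')[:2]])
im=cv2.imread('pics/w3.png'); a=cv2.resize(im[150:300,170:370],None,fx=4,fy=4,interpolation=cv2.INTER_CUBIC)
cv2.imwrite('pics/w3c.png',a)
```

```text
[0.5359 0.0372 0.1182] [ 0.0151 -0.6516  0.3583]
pointer_tip [(array([-0.1555,  0.5109,  0.0681]), 0.6)]
index_mark [(array([-0.1134,  0.515 ,  0.0638]), 0.64)]
pull_bar []
[(array([-0.1026,  0.6216,  0.0704]), 0.61)]
```

View pics/w3c.png

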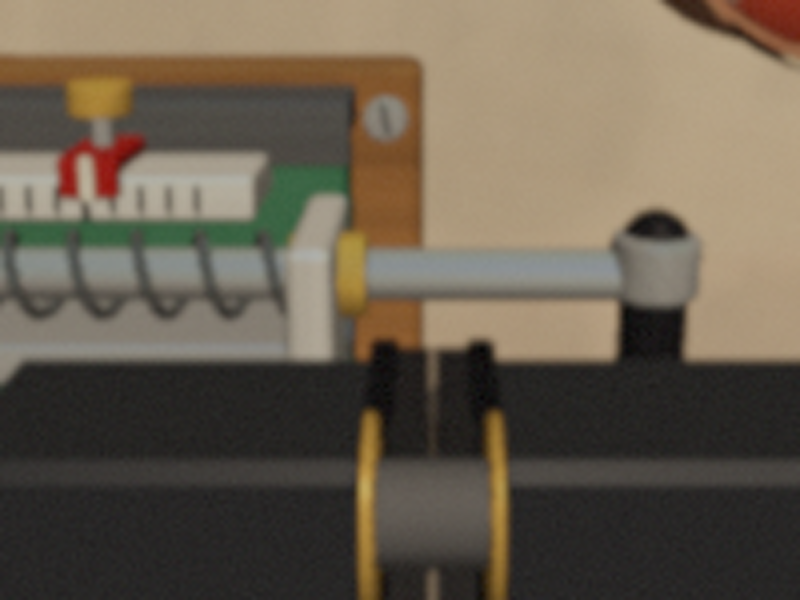

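The close view shows the white line at crop (87,180), i.e. pixel (192,195), the bar at (333,~230) and the near rod at v≈218. The hook pad now reads z = 0.070, so it is closed. From this, the bar's s is about -0.009 and the middle of its free span is at t ≈ 0.555. I'll grip it with the bar near the fingertips, which keeps the pointer in the wrist view.

{"name": "drive_tool", "arguments": {
  "commands": [
    {"translation": [-0.012,0.04,0],"twist": 0},
    {"translation": [-0.025,0.082,0],"twist": 0},
    {"translation": [-0.025,0.082,0],"twist": 0},
    {"translation": [-0.025,0.082,0.04],"twist": 0},
    {"translation": [-0.025,0.082,0.07],"twist": 0},
    {"translation": [-0.025,0.082,0.096],"twist": 0},
    {"translation": [-0.025,0.082,0.096],"twist": 0}
  ],
  "fingers": -0.08
}}

```text
clock: 8.52
tcp_pos: [0.541, 0.0797, 0.0698]
ee_rot: [0.252, -3.129, 0.001]
force: [-0.0, 0.1, 0.2]
grip_width: 0.0397
grip_force: 0.0
```

{"name": "drive_tool", "arguments": {
  "commands": [
    {"translation": [0,0,0],"twist": 0},
    {"translation": [0,0,0],"twist": 0},
    {"translation": [0,0,0],"twist": 0},
    {"translation": [0,0,0],"twist": 0},
    {"translation": [0,0,0],"twist": 0},
    {"translation": [0,0,0],"twist": 0}
  ],
  "fingers": -1,
  "force": 40
}}

```text
clock: 9.28
tcp_pos: [0.5419, 0.08, 0.0714]
ee_rot: [-0.253, 3.131, -0.0]
force: [0.2, -1.1, 2.7]
grip_width: 0.0118
grip_force: 40.0
```

The 11.8 mm width and the upward force mean the bar sits too close to the tips, so I'll regrip lower.

{"name": "drive_tool", "arguments": {
  "commands": [
    {"translation": [0,0,0],"twist": 0},
    {"translation": [0,0,0],"twist": 0},
    {"translation": [0,0,0.014],"twist": 0},
    {"translation": [0,0,0.014],"twist": 0}
  ],
  "fingers": -0.3
}}

```text
clock: 9.78
tcp_pos: [0.541, 0.0798, 0.0631]
ee_rot: [0.252, -3.13, 0.001]
force: [-0.1, 0.7, -0.1]
grip_width: 0.0299
grip_force: 0.0
```

{"name": "drive_tool", "arguments": {
  "commands": [
    {"translation": [0,0,0],"twist": 0},
    {"translation": [0,0,0],"twist": 0},
    {"translation": [0,0,0],"twist": 0},
    {"translation": [0,0,0],"twist": 0},
    {"translation": [0,0,0],"twist": 0},
    {"translation": [0,0,0],"twist": 0}
  ],
  "fingers": -1,
  "force": 40
}}

```text
clock: 10.52
tcp_pos: [0.5418, 0.08, 0.0641]
ee_rot: [-0.252, 3.131, -0.0]
force: [1.0, -1.2, -0.5]
grip_width: 0.0116
grip_force: 40.0
```

{"name": "drive_tool", "arguments": {
  "commands": [
    {"translation": [0,0.01,0],"twist": 0},
    {"translation": [0,0.02,0],"twist": 0},
    {"translation": [0,0.032,0],"twist": 0},
    {"translation": [0,0.044,0],"twist": 0},
    {"translation": [0,0.056,0],"twist": 0},
    {"translation": [0,0.066,0],"twist": 0},
    {"translation": [0,0.074,0],"twist": 0},
    {"translation": [0,0.074,0],"twist": 0}
  ]
}}

```text
clock: 11.52
tcp_pos: [0.5362, 0.1143, 0.0641]
ee_rot: [0.253, -3.131, 0.005]
force: [4.6, -11.5, -1.2]
grip_width: 0.0115
grip_force: 40.0
```

```bash
cat > look.py <<'E'
from h import *; import sys
k=sys.argv[1]
np.set_printoptions(precision=4,suppress=True)
def st(p): return np.array([p@[-.1616,.9869,0],p@[.9869,.1616,0],p[2]])
s=ctrl.state();print(s['clock'],st(s['tcp_pos']),s['force'],s['grip_width'],s['grip_force'])
for c in ['wrist','scene','top']:
    im,d=ctrl.get_image(c); cv2.imwrite(f'pics/{c}_{k}.png',im[:,:,::-1])
    for n in ['pointer_tip','index_mark','dock','hook_pad']:
        print(c,n,[(st(w(c,q['xyz'])),round(q['conf'],2)) for q in ctrl.pinpoint(n,c)[:1]])
W=cv2.imread(f'pics/wrist_{k}.png')[130:270,0:140]; S=cv2.imread(f'pics/scene_{k}.png')[195:265,285:355]
cv2.imwrite(f'pics/c_{k}.png',np.hstack([cv2.resize(a,(395,395),interpolation=cv2.INTER_CUBIC) for a in (W,S)]))
E
python3 look.py 4
```

```text
11.525 [0.0262 0.5476 0.0641] [  4.602  -11.4946  -1.196 ] 0.011526483498290344 39.99933063983917
wrist pointer_tip []
wrist index_mark [(array([-0.1113,  0.5137,  0.0627]), 0.77)]
wrist dock [(array([-0.1513,  0.5562, -0.0007]), 0.77)]
wrist hook_pad [(array([-0.1119,  0.5136,  0.0616]), 0.42)]
scene pointer_tip [(array([-0.1166,  0.5102,  0.0636]), 0.58)]
scene index_mark [(array([-0.1057,  0.5119,  0.0637]), 0.63)]
scene dock [(array([-0.1471,  0.5531,  0.0009]), 0.95)]
scene hook_pad [(array([-0.1037,  0.622 ,  0.069 ]), 0.51)]
top pointer_tip [(array([-0.1146,  0.5122,  0.0638]), 0.72)]
top index_mark [(array([-0.1053,  0.516 ,  0.0676]), 0.6)]
top dock [(array([-0.1509,  0.5585, -0.002 ]), 0.62)]
top hook_pad [(array([-0.116 ,  0.5125,  0.0617]), 0.71)]
```

View pics/c_4.png

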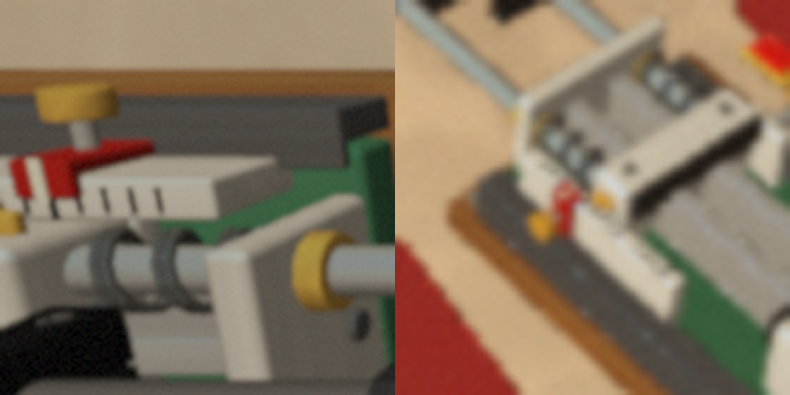

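In the wrist crop on the left, the white line is at (33,180) and the brass pointer sits at the left edge, (8,222). That leaves roughly 7–10 mm to go. The hook is holding and the grip is firm, so I pull further.

{"name": "drive_tool", "arguments": {
  "commands": [
    {"translation": [0,0.007,0],"twist": 0},
    {"translation": [0,0.014,0],"twist": 0},
    {"translation": [0,0.014,0],"twist": 0}
  ]
}}

```text
clock: 12.65
tcp_pos: [0.5351, 0.1209, 0.0641]
ee_rot: [0.253, -3.131, 0.006]
force: [6.0, -12.5, -0.6]
grip_width: 0.0115
grip_force: 40.0
```

```bash
cat >> look.py <<'E'
i=ctrl.camera_info('scene');K=np.array(i['camera_matrix']);R=np.array(i['R']);t=np.array(i['t'])
C=-R.T@t
e1=np.array([-.1616,.9869,0]);e2=np.array([.9869,.1616,0])
# rectified view of plane z=.063: 0.1 mm per px, s right, t down
s0,t0=-.135,.49
def proj(i,sv,tv,z=.063):
    K,R,t=map(np.array,(i['camera_matrix'],i['R'],i['t']))
    X=sv[...,None]*e1+tv[...,None]*e2+np.array([0,0,z]); q=(X@R.T+t)@K.T
    return (q[...,:2]/q[...,2:]).astype(np.float32)
tv,sv=np.meshgrid(t0+np.arange(380)*.0001,s0+np.arange(390)*.00013,indexing='ij')
out=[]
for c in ('scene','top'):
    m=proj(ctrl.camera_info(c),sv,tv); im=cv2.imread(f'pics/{c}_{k}.png')
    out.append(cv2.remap(im,m[...,0],m[...,1],cv2.INTER_CUBIC))
cv2.imwrite(f'pics/r_{k}.png',np.hstack(out))
E
python3 look.py 5
```

```text
12.65 [0.0329 0.5476 0.0641] [  5.9912 -12.5465  -0.5921] 0.011519880459282077 39.99917149543762
wrist pointer_tip [(array([0.0349, 0.5545, 0.0598]), 0.36)]
wrist index_mark [(array([-0.1123,  0.5146,  0.0632]), 0.77)]
wrist dock [(array([-0.1529,  0.556 , -0.0023]), 0.66)]
wrist hook_pad []
scene pointer_tip [(array([-0.1114,  0.51  ,  0.0642]), 0.88)]
scene index_mark [(array([-0.1059,  0.5118,  0.0657]), 0.61)]
scene dock [(array([-0.1472,  0.5535,  0.0005]), 0.59)]
scene hook_pad [(array([-0.1034,  0.6211,  0.0696]), 0.73)]
top pointer_tip [(array([-0.1068,  0.5145,  0.0625]), 0.95)]
top index_mark [(array([-0.104 ,  0.5126,  0.0646]), 0.35)]
top dock [(array([-0.154 ,  0.5575, -0.0012]), 0.61)]
top hook_pad [(array([-0.1045,  0.6256,  0.0672]), 0.77)]
```

View pics/r_5.png

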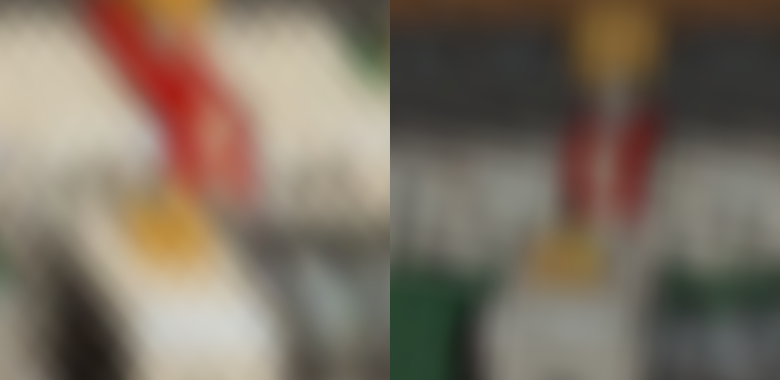

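In the rectified views (0.13 mm/px), the top view on the right has the pointer at x≈568 and the white line at ≈604. The scene view on the left has them at ≈168 and ≈212. That leaves about 4.7–5.5 mm, and I'll refine it numerically over all the stored images.

```bash
cat > num.py <<'E'
from h import *; import sys
e1=np.array([-.1616,.9869,0]);e2=np.array([.9869,.1616,0])
def rect(c,f,s0=-.17,s1=-.085,t0=.495,t1=.53,z=.063,pose=None):
    i=ctrl.camera_info(c);K=np.array(i['camera_matrix'])
    tv,sv=np.meshgrid(np.arange(t0,t1,.0002),np.arange(s0,s1,.0002),indexing='ij')
    X=sv[...,None]*e1+tv[...,None]*e2+np.array([0,0,z])
    if c=='wrist':
        M=np.array(i['mount']);Rt=Ro.from_rotvec(pose[1]).as_matrix()
        q=((X-pose[0])@Rt-M[:3,3])@M[:3,:3]
    else: q=X@np.array(i['R']).T+np.array(i['t'])
    q=q@K.T; m=(q[...,:2]/q[...,2:]).astype(np.float32)
    return cv2.remap(cv2.imread(f),m[...,0],m[...,1],cv2.INTER_LINEAR),sv,tv
P0=(np.array([.5415,.0038,.2014]),np.array([.2547,-3.131,.0003]))
L=[('wrist','w0'),('top','top0'),('scene','scene0'),('top','top_4'),('scene','scene_4'),('top','top_5'),('scene','scene_5')]
L+=[(c,f'{c}_{k}') for k in sys.argv[1:] for c in ('top','scene')]
for c,f in L:
    im,sv,tv=rect(c,f'pics/{f}.png',pose=P0)
    h=cv2.cvtColor(im,cv2.COLOR_BGR2HSV).astype(int);H,S=h[...,0],h[...,1]
    red=((H<7)|(H>172))&(S>150); br=(H>11)&(H<25)&(S>125)&(tv>.507)
    rt=np.median(tv[red]); rr=red&(tv>.508 if c!='top' else tv>.5)
    g=lambda m:(m.sum(),round((sv[m].min()+sv[m].max())*500,2),round(sv[m].mean()*1e3,2),round(tv[m].mean()*1e3,1),round(np.ptp(sv[m])*1e3,1))
    print(f,'red',g(rr),'brass',g(br),'diff mid %.1f mean %.1f'%(g(rr)[1]-g(br)[1],g(rr)[2]-g(br)[2]))
E
python3 num.py
```

```text
w0 red (np.int64(226), np.float64(-111.3), np.float64(-111.23), np.float64(509.2), np.float64(8.6)) brass (np.int64(776), np.float64(-156.1), np.float64(-155.87), np.float64(515.7), np.float64(9.0)) diff mid 44.8 mean 44.6
top0 red (np.int64(86), np.float64(-105.1), np.float64(-104.91), np.float64(505.1), np.float64(1.8)) brass (np.int64(97), np.float64(-153.4), np.float64(-153.38), np.float64(515.9), np.float64(4.0)) diff mid 48.3 mean 48.5Traceback (most recent call last):
  File "num.py", line 22, in <module>
    print(f,'red',g(rr),'brass',g(br),'diff mid %.1f mean %.1f'%(g(rr)[1]-g(br)[1],g(rr)[2]-g(br)[2]))
                  ~^^^^
  File "num.py", line 21, in <lambda>
    g=lambda m:(m.sum(),round((sv[m].min()+sv[m].max())*500,2),round(sv[m].mean()*1e3,2),round(tv[m].mean()*1e3,1),round(np.ptp(sv[m])*1e3,1))
                               ~~~~~~~~~^^
    return umr_minimum(a, axis, None, out, keepdims, initial, where)
ValueError: zero-size array to reduction operation minimum which has no identity
```

{"name": "drive_tool", "arguments": {
  "commands": [
    {"translation": [0,0.005,0],"twist": 0},
    {"translation": [0,0.009,0],"twist": 0},
    {"translation": [0,0.009,0],"twist": 0}
  ]
}}

```text
clock: 13.78
tcp_pos: [0.5344, 0.1251, 0.0641]
ee_rot: [0.252, -3.131, 0.006]
force: [6.5, -13.1, -0.3]
grip_width: 0.0118
grip_force: 40.0
```

```bash
python3 look.py 6
python3 - <<'E'
import cv2,numpy as np
from h import ctrl
# vise slack: subpixel shift of index / jaw patches between start and now
for c in ('top','scene'):
    i=ctrl.camera_info(c);K,R,t=[np.array(i[k]) for k in('camera_matrix','R','t')]
    def px(s,tt,z=.063):
        q=K@(R@(s*np.array([-.1616,.9869,0])+tt*np.array([.9869,.1616,0])+[0,0,z])+t);return q[:2]/q[2]
    for nm,s,tt,z,ref in (('index',-.108,.511,.063,'0'),('front',-.068,.54,.07,'0'),('farjaw',-.225,.555,.075,'0')):
        for k in('_4','_5','_6'):
            A=cv2.imread(f'pics/{c}0.png',0).astype(np.float32);B=cv2.imread(f'pics/{c}{k}.png',0).astype(np.float32)
            p=px(s,tt,z); n=6
            a=cv2.getRectSubPix(A,(4*n+1,2*n+1),tuple(map(float,p)))
            T=np.float32([[1,0,0],[0,1,0]])
            # ECC translation on small patch
            b=cv2.getRectSubPix(B,(4*n+1,2*n+1),tuple(map(float,p)))
            try: cc,T=cv2.findTransformECC(a,b,T,cv2.MOTION_TRANSLATION,(3,200,1e-6))
            except cv2.error as e: continue
            d=(px(s+.001,tt,z)-p); sh=T[:,2]
            print(c,nm,k,'mm along s %.2f'%(sh@d/(d@d)),'cc %.3f'%cc)
E
```

```text
13.775 [0.0371 0.5476 0.0641] [  6.4723 -13.1281  -0.2584] 0.011792326131765575 39.99908745288849
wrist pointer_tip []
wrist index_mark []
wrist dock [(array([-0.1507,  0.5568, -0.0003]), 0.76)]
wrist hook_pad []
scene pointer_tip [(array([-0.1052,  0.5117,  0.0621]), 0.78)]
scene index_mark [(array([-0.1075,  0.5092,  0.0645]), 0.41)]
scene dock [(array([-0.1439,  0.5538,  0.0051]), 0.96)]
scene hook_pad [(array([-0.1014,  0.6214,  0.0707]), 0.48)]
top pointer_tip [(array([-0.1052,  0.5127,  0.0636]), 0.58)]
top index_mark [(array([-0.1027,  0.5139,  0.0664]), 0.46)]
top dock [(array([-0.1498,  0.5576, -0.0007]), 0.83)]
top hook_pad [(array([-0.154 ,  0.5565, -0.001 ]), 0.67)]
top index _4 mm along s 2.44 cc 0.813
top index _5 mm along s 2.72 cc 0.783
top index _6 mm along s 2.81 cc 0.777
top farjaw _4 mm along s 1.94 cc 0.983
top farjaw _5 mm along s 2.19 cc 0.915
top farjaw _6 mm along s 2.21 cc 0.904
scene index _4 mm along s 2.17 cc 0.580
scene index _5 mm along s 2.90 cc 0.651
scene front _4 mm along s 1.89 cc 0.908
scene front _5 mm along s 1.96 cc 0.931
scene front _6 mm along s 1.90 cc 0.908
scene farjaw _4 mm along s 1.72 cc 0.901
scene farjaw _5 mm along s 2.30 cc 0.997
scene farjaw _6 mm along s 1.68 cc 0.887
```

View pics/r_6.png

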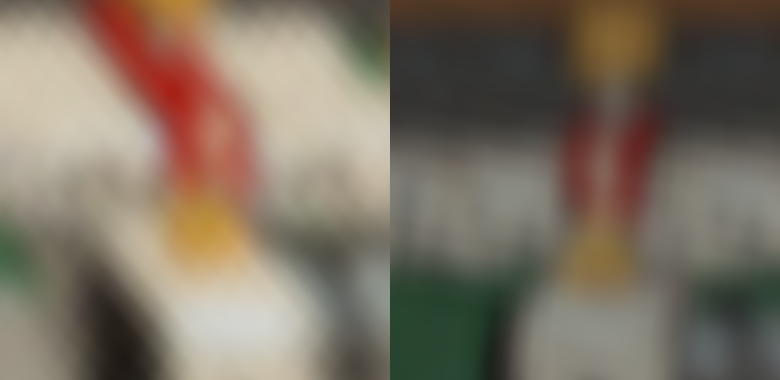

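The last picture shows the pointer at x≈598 against the white line at ≈604 in the top view, and ≈203 against ≈210 in the scene view. That leaves about 0.8 mm. Travel minus slack gives jaw ≈ 43.6 mm, against about 44.4 mm measured for the index. I'll make a final nudge and check it numerically.

{"name": "drive_tool", "arguments": {
  "commands": [
    {"translation": [0,0.0016,0],"twist": 0},
    {"translation": [0,0.0016,0],"twist": 0},
    {"translation": [0,0.0016,0],"twist": 0}
  ]
}}

```text
clock: 14.9
tcp_pos: [0.5343, 0.1257, 0.0641]
ee_rot: [0.252, -3.13, 0.007]
force: [6.3, -13.8, -0.7]
grip_width: 0.0118
grip_force: 40.0
```

```bash
python3 look.py 7 | egrep '^1|scene|top'
python3 - <<'E'
import cv2,numpy as np
for k in '567':
    r=cv2.imread(f'pics/r_{k}.png').astype(float)
    for nm,x0,prow,rrow in (('top',390,(235,285),(150,205)),('scene',0,(210,255),(150,195))):
        q=r[:,x0+100:x0+300]; x=np.arange(100,300)
        p=q[prow[0]:prow[1]].mean(0); yb=np.clip((p[:,1]+p[:,2])/2-p[:,0],0,None); yb=np.clip(yb-.5*yb.max(),0,None)
        m=q[rrow[0]:rrow[1]].mean(0); rd=m[:,2]-m[:,1]; g=np.clip(rd-.4*rd.max(),0,None)
        rm=np.flatnonzero(rd>.5*rd.max())
        print(k,nm,'brass %.1f red mid %.1f  white(max green inside) %d'%((yb*x).sum()/yb.sum(),100+(rm[0]+rm[-1])/2,100+rm[0]+5+np.argmax(m[rm[0]+5:rm[-1]-4,1])))
E
```

```text
14.9 [0.0377 0.5476 0.0641] [  6.2875 -13.823   -0.689 ] 0.011776762000877898 39.999074935913086
scene pointer_tip [(array([-0.1043,  0.5093,  0.0634]), 0.8)]
scene index_mark [(array([-0.1061,  0.5113,  0.0626]), 0.43)]
scene dock [(array([-0.1437,  0.5552,  0.0013]), 0.68)]
scene hook_pad [(array([-0.1025,  0.6219,  0.0696]), 0.7)]
top pointer_tip [(array([-0.1003,  0.5098,  0.0631]), 0.58)]
top index_mark [(array([-0.1036,  0.5127,  0.0645]), 0.59)]
top dock [(array([-0.1486,  0.5571, -0.0026]), 0.96)]
top hook_pad [(array([-0.1058,  0.6239,  0.0643]), 0.51)]
5 top brass 177.7 red mid 217.0  white(max green inside) 213
5 scene brass 168.3 red mid 209.0  white(max green inside) 249
6 top brass 209.2 red mid 216.5  white(max green inside) 213
6 scene brass 204.7 red mid 209.0  white(max green inside) 248
7 top brass 214.6 red mid 216.5  white(max green inside) 213
7 scene brass 207.6 red mid 209.5  white(max green inside) 248
```

The pointer and white line now agree to within about 0.3 mm in both views, the hook is closed and the grip is steady.

```bash
python3 -c "
from rig import ctrl
print(ctrl.finish_job())"
```

```text
the job is handed in; nothing more can be done
None
```

I swung the hook down fully over its stud, then pulled the jaw to the index mark (within about 0.3 mm by the camera images) and handed the job in at about 15 s, still gripping the bar at 40 N; the red index, tile, pot and glass were not touched.

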